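Hang a small door panel on its lift-off hinge and hold it in line

ROBOT

A 6-joint arm with a two-finger parallel gripper is mounted at the origin on a cart in front of the work surface, level with it; the furniture and walls round the work are solid. World frame = base frame: x ahead of the robot, y to its left, z up, the work surface at z = 0. Lengths are in mm, angles in rad, forces in N, time in s.
With the tool pointing down it reaches from about 275 to 850 mm from the base axis. Payload 19 kg.
Tool frame: the origin (TCP) lies on the centre line of the jaws, within the pads' length; the fingertips stand 14 mm ahead of it and the grasp point (between the pads) lies 5 mm behind it; z points along the fingers, y is the line along which they close (so a half turn about z gives the same grasp; the last joint's range is limited). The gripper opens to 85 mm and grips with 20 to 120 N. Pads are 22 mm wide; open, the fingers measure 114 mm over their backs; the gripper's body (76 mm by 85 mm) begins 54 mm behind the grasp point. The pads swing forward as they close: fully open they stand 13 mm farther back than shut.
Start: joints at [1.171, 0.15, 1.437, -0, 1.554, -0.134], TCP at [151.047, 554.776, 245.267] pointing down, gripper open.
Joint ranges: [-2.8, 2.8], [-0.68, 2.1], [0.12, 2.68], [-1.39, 4.53], [0.16, 2.79], [-2.81, 2.81]. Speed limits (rad/s): [1.89, 1.89, 2.22, 3.01, 3.01, 3.01].

INTERFACE

Orientations are given as a rotation vector (axis times angle).
In Python, from rig import r gives the robot as it stands. The module is installed in compiled form; this text tells all that it offers.
- The arm moves only by the tool play_rows, never from a script. Its argument "increments" is a list of rows, each a list of 3 entries, a list of its own where there are three numbers: the gripper command: -1 is shut, 1 is fully open, values between are in proportion, then the shift along the tool's x, y, z in m, then the turn, a rotation vector about the tool's x, y, z in degrees. A call has 1 to 12 rows; each row shifts and turns the commanded pose from where the row before left it, along the tool's axes as they then stand; what a row does not reach is not made up. A row lasts 1/10 s, in which the tool goes at most 50 mm and 8.59 degrees, less where a joint would pass 70% of its speed; a pose out of reach is approached as far as the arm can. A call with a gripper value outside its range is refused whole. The fingers move at their own pace and stop on an object; the grip force is fixed at half the most. Time passes only in rows, so rows that do not move let the fingers close. It gives the time, the measured TCP pose, the force, the opening and the grip force at its end, in the units of the state.
- r.read_state(): the state, without advancing time (a new reading comes with each control period).
- r.capture(name): name is "scene" or "top" or "wrist"; returns the picture (480x640x3 uint8, red, green, blue); there is no depth.
- r.camera_model(name): a dict with "mtx" (3x3 intrinsics, pixels), "world_to_cam" (4x4, takes a point from world to camera coordinates); the wrist camera has in their place "mount" (4x4, takes a point from camera to tool coordinates, whose origin is the TCP and whose axes are the flange's). Camera axes: x right, y up, looking along -z (the intrinsics and any distortion apply to the point x, -y, -z); pixel columns grow to the right and rows downward; lengths in mm; the calibration is good to about 2 mm. A picture is of the moment at which its call begins: read the wrist's pose just before it. camera_model takes no time and is no camera call.
- r.job_done(): hands the job in; it is judged then, once.
The state is a dict: "time": time; "joint_positions": joint angles; "joint_velocities": joint speeds; "tau": joint torques, N m; "eef_pos": TCP position; "tcp_rot": TCP orientation; "contact_force": force on the tool from outside, world axes, zero at the start; "torque": the same for the moment, N m; "opening": opening from 0.0 (shut) to 1.0 (fully open); "grasp_force": force on a finger pad.
Only numpy, scipy, OpenCV 4.12 (cv2) and the standard library are available. Lean on these libraries where they do the work, as an engineer would, in place of code of your own. Each camera call takes 0.05 s, during which the arm holds its last target. There are 200 camera calls.

TASK

Take the brass hinge pin out of the wooden rack and push it down into the upright hinge knuckle of the jamb block until its collar sits on the knuckle, then let go of it. Then take the small door panel, lower its own hinge knuckle over the standing pin until it rests on the pin's collar, and turn it so that it stands upright and straight out from the jamb, its faces in line with the jamb's faces. Finish while still gripping the panel and holding it there, and leave the other things on the bench where they are.

Things in the scene. Friction and masses are not known exactly. Their poses are not given: they have to be found in the camera images.
- jamb: Fixed jamb block: upright brown board 80 x 20 mm, top 71 mm above the bench, on a 130 x 110 x 12 mm plywood base, with a vertical steel hinge knuckle at one end (tube, outside 24, bore 13 mm, open, top at 70 mm). Origin on the knuckle axis at bench level, z up; the board runs along -x, 16 to 96 mm from the axis, centred on y = 0. The hung panel must stand out along +x.
- jamb_mouth (a point): Centre of the upper mouth of the jamb's knuckle, 70 mm above the bench; axes as jamb.
- pin_rack: Dark wooden rack, fixed, 50 x 130 x 50 mm (x, y, z of its own frame), three blind holes of 14 mm at y = -40, 0 and +40 mm; the pin stands in the middle one. Origin under its centre.
- pin: Loose brass hinge pin, 60 g, 91 mm long, upright: 45 mm shank of 10 mm diameter, then a collar 20 mm across and 6 mm thick, then a 40 mm spigot of 10 mm to grip it by; both ends taper to 4 mm over 8 mm. Origin at the centre of its lower end, z up along it. Home in the jamb, its origin is 25 mm and its upper end 116 mm above the bench.
- pin_collar (a point): Centre of the upper face of the pin's collar, 51 mm above the pin's lower end.
- panel: Loose door panel, about 0.25 kg: pale board 80 x 20 x 110 mm (its x, y, z) standing on the bench; origin under the board's centre. At its -x end a vertical steel knuckle (outside 24, bore 13 mm, open, 40 to 76 mm up), axis 56 mm from the board's centre; straps on both faces 46 to 70 mm up, bare wood to grip above. Hung: underside 36 mm above the bench, x axis along the jamb's x axis.
- panel_bore (a point): Centre of the lower mouth of the panel's knuckle, in the panel's frame at (-56, 0, 40) mm; comes to rest on the pin's collar 76 mm above the bench.
- panel_end (a point): Middle of the panel's free end face, in the panel's frame at (40, 0, 55) mm; when hung straight it is 96 mm from the knuckle axis along the jamb's +x axis.
- tin_1: Bystander: blue tin, 75 mm across, 110 mm tall, origin under its centre.
- tin_2: Bystander: red tin, 101 mm across, 118 mm tall, origin under its centre.
- jar_1: Bystander: jar with green lid, 69 mm across, 84 mm tall, origin under its centre.
- tub: Bystander: white and blue lidded tub 118 x 172 x 89 mm, origin under its centre.
- rubbing_block: Bystander: white block 36 x 92 x 26 mm, origin under its centre.
- screw_tin: Bystander: open round tin of screws, 77 mm across, 30 mm tall, origin under its centre.
- tape_measure: Bystander: yellow tape measure 36 x 88 x 62 mm, origin under its centre.

How it is judged (in metres and radians):
On the way:
1. the pin is fully home in the jamb's knuckle, upright, and released (horizontal distance between pin and jamb_mouth below 0.005 m and z of pin_collar in the frame of jamb_mouth between 0.003 and 0.009 m and angle between pin's own z axis and vertical below 0.09 rad and contact force between the fingers and pin below 0.1 N and linear speed of pin below 0.02 m/s), for 0.2 s.
At the end, for the whole second after the job is handed in: Pin home in the jamb knuckle (collar within 3 mm, upright within 5 deg); panel knuckle over it, within 6 mm of the axis and 4 mm of lying on the collar; panel upright within 5 deg, free end within 13 mm of the jamb's middle plane, pointing away from the jamb, still, and gripped by the fingers (horizontal distance between pin and jamb_mouth below 0.005 m and z of pin_collar in the frame of jamb_mouth between 0.003 and 0.009 m and angle between each of pin, panel's own z axis and vertical below 0.09 rad and horizontal distance between panel_bore and jamb_mouth below 0.006 m and z of panel_bore in the frame of jamb_mouth between 0.002 and 0.01 m and y of panel_end in the frame of jamb between -0.013 and 0.013 m and x of panel_end in the frame of jamb above 0.085 m and contact force between the fingers and panel above 2 N and linear speed of panel below 0.02 m/s); the arm keeps its last pose, push and grip.
It fails at once if a bystander (tin, jar, tub, white block, screw tin or tape measure) is moved more than 30 mm (distance of any of tin_1, tin_2, jar_1, tub, rubbing_block, screw_tin, tape_measure from where it was at the start of the episode above 0.03 m).
It fails at once if the panel is tipped over (angle between panel's own z axis and vertical above 0.6 rad).
It also fails if it takes over 64 s, if anything falls off the work surface, if the arm or the gripper's body presses on something with over 40 N, if the wrist force passes 120 N, or if a joint passes its speed limit or range.

## Working session

There is one attempt and no reset: what is moved stays moved. The work goes in short steps, Python scripts to look and compute and a tool call to move; the robot and the scene stay as the last step left them, time stands still between calls to the robot, and variables do not carry over. Pictures are saved under pics/ and viewed, at most 14 in all, crops included, and the job is handed in when it is done.

Besides the shell and the picture viewer there is one more tool, called after "Request:" as name(argument=value, ...), one argument or row to a line, values as JSON. play_rows: Moves the arm, as the interface text tells. Its arguments: {"type":"object","properties":{"increments":{"type":"array"}},"required":["increments"]}

```bash
mkdir -p pics
python3 - <<'E'
from rig import r
import cv2,numpy as np
s=r.read_state();print(s)
for n in("scene","top"):
    cv2.imwrite(f"pics/{n}0.png",r.capture(n)[:,:,::-1]);m=r.camera_model(n);print(n,m)
print(r.camera_model("wrist"))
E
```

```text
{'time': 0.0, 'joint_positions': array([ 1.17098127e+00,  1.50969465e-01,  1.43802581e+00,  3.81837052e-05,
        1.55381086e+00, -1.34003618e-01]), 'joint_velocities': array([ 0.00105103, -0.0005878 ,  0.00064945,  0.00114037,  0.00182225,
       -0.00073483]), 'tau': array([ 1.46034267e-04, -7.13066912e+01, -5.70862162e+01, -2.11866804e-04,
        9.12475545e-03, -5.23817209e-05]), 'eef_pos': array([150.96654157, 554.58742874, 244.68747221]), 'tcp_rot': array([-4.16261175e-01, -3.11353263e+00,  1.82262162e-03]), 'contact_force': array([ 0.12398032, -0.49868566,  0.81707246]), 'torque': array([-0.00559232, -0.02036512,  0.00233707]), 'grasp_force': 0.0, 'opening': 1.0002816398845682}
scene {'mtx': array([[450.93995709,   0.        , 318.9314377 ],
       [  0.        , 450.93995709, 244.45905203],
       [  0.        ,   0.        ,   1.        ]]), 'world_to_cam': array([[ 5.82791391e-01, -8.12577756e-01, -8.46073550e-03,
        -2.95919440e+02],
       [ 3.50549537e-01,  2.41998378e-01,  9.04738530e-01,
        -2.54687650e+02],
       [-7.33122920e-01, -5.30239734e-01,  4.258
[... 462 characters left out ...]
29513278e+02],
       [-1.03396467e-01,  4.37558275e-03,  9.94630597e-01,
        -1.25616175e+03],
       [ 0.00000000e+00,  0.00000000e+00,  0.00000000e+00,
         1.00000000e+00]])}
{'mtx': array([[382.2559793 ,   0.        , 328.95491782],
       [  0.        , 382.2559793 , 241.05886581],
       [  0.        ,   0.        ,   1.        ]]), 'mount': array([[-1.27151750e-06,  9.61172829e-01,  2.75947085e-01,
         7.05276828e+01],
       [ 9.99999579e-01, -2.51879878e-04,  8.81950292e-04,
        -8.85074832e-01],
       [ 9.17212175e-04,  2.75946970e-01, -9.61172424e-01,
        -1.28353099e+02],
       [ 0.00000000e+00,  0.00000000e+00,  0.00000000e+00,
         1.00000000e+00]])}
```

View pics/top0.png

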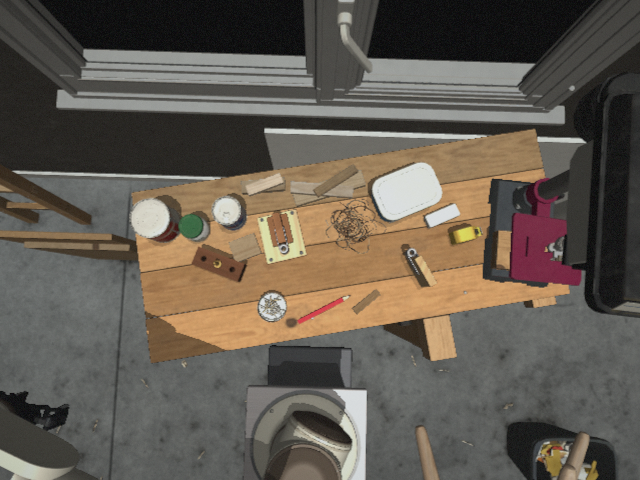

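View pics/scene0.png

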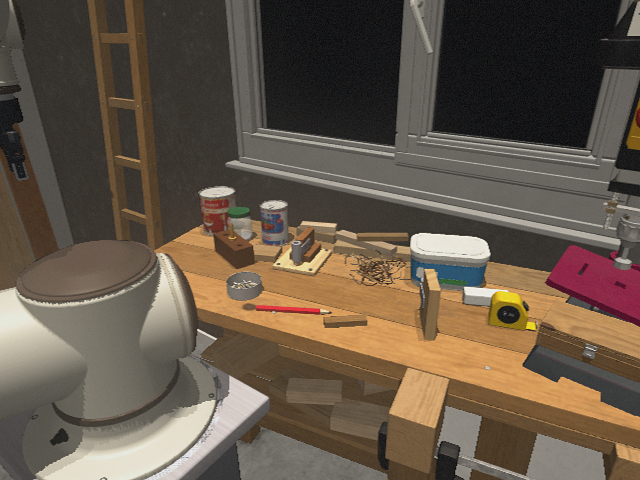

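The top view shows the rack at about (218,264) with the pin at (217,264), the jamb knuckle at (284,248) with its board running up to (277,213), and the panel knuckle at (411,252) with its board running to (429,285). The scene view agrees.

```bash
cat > h.py <<'E'
from rig import r
import cv2,numpy as np
from scipy.spatial.transform import Rotation as R
def cam(n,s=None):
    m=r.camera_model(n)
    if n!="wrist": return m["mtx"],m["world_to_cam"]
    s=s or r.read_state(); T=np.eye(4);T[:3,:3]=R.from_rotvec(s["tcp_rot"]).as_matrix();T[:3,3]=s["eef_pos"]
    return m["mtx"],np.linalg.inv(T@m["mount"])
def ray(c,uv):
    K,W=c; d=np.array([(uv[0]-K[0,2])/K[0,0],-(uv[1]-K[1,2])/K[1,1],-1.])
    Q=W[:3,:3].T; return -Q@W[:3,3],Q@d
def pt(c,uv,z):
    o,d=ray(c,uv); return o+d*(z-o[2])/d[2]
def proj(c,p):
    K,W=c; q=W[:3,:3]@np.asarray(p,float)+W[:3,3]; return K[0,0]*q[0]/-q[2]+K[0,2],-K[1,1]*q[1]/-q[2]+K[1,2]
def tool(p,s=None):
    "world point -> shift in tool axes (mm)"
    s=s or r.read_state(); return R.from_rotvec(s["tcp_rot"]).inv().apply(np.asarray(p)-s["eef_pos"])
def axes():
    s=r.read_state();M=R.from_rotvec(s["tcp_rot"]).as_matrix();print("t",s["time"],"tcp",s["eef_pos"].round(1),"x",M[:,0].round(3),"y",M[:,1].round(3),"z",M[:,2].round(3),"F",s["contact_force"].round(1),"op",round(s["opening"],3),"gf",s["grasp_force"],"q",s["joint_positions"].round(2))
E
python3 - <<'E'
from h import *
c=cam("top")
for n,uv,z in[("pin top",(217,263),105),("rackend1",(197,254),50),("rackend2",(242,270),50),("jamb kn",(284,248),70),("jamb end",(277,213),71),("pan kn",(411,252),76),("pan end",(431,284),110),("tin blue",(228,208),110),("screw",(272,306),30)]:
    print(n,pt(c,uv,z).round())
axes()
a=cv2.imread("pics/top0.png")[190:310,180:460]
cv2.imwrite("pics/c.png",cv2.resize(a,None,fx=2.8,fy=2.8,interpolation=cv2.INTER_CUBIC))
E
```

```text
pin top [468. 233. 105.]
rackend1 [493. 298.  50.]
rackend2 [454. 179.  50.]
jamb kn [514.  70.  70.]
jamb end [604.  91.  71.]
pan kn [ 513. -257.   76.]
pan end [ 431. -301.  110.]
tin blue [607. 212. 110.]
screw [363.  98.  30.]
t 0.1 tcp [151.  554.6 244.8] x [-0.965  0.263  0.   ] y [ 0.263  0.965 -0.001] z [-0.    -0.001 -1.   ] F [-0.  -0.6  0.5] op 1.002 gf 0.0 q [ 1.17  0.15  1.44 -0.    1.55 -0.13]
```

View pics/c.png

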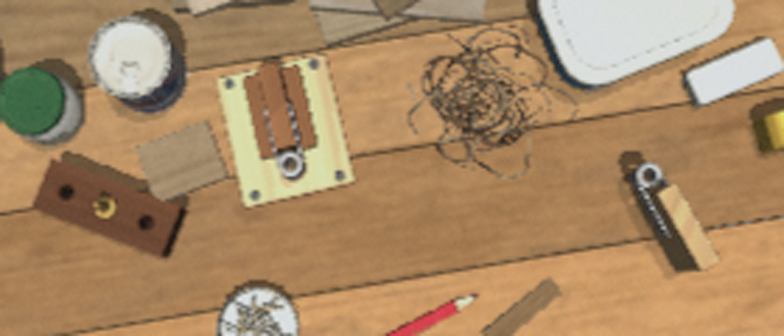

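Request:
play_rows(
  increments=[
    [1,[-0.0326,-0.0189,0],[0,0,0]],
    [1,[-0.0326,-0.0189,0],[0,0,0]],
    [1,[-0.0326,-0.0189,0],[0,0,0]],
    [1,[-0.0326,-0.0189,0],[0,0,0]],
    [1,[-0.0326,-0.0189,0],[0,0,0]],
    [1,[-0.0326,-0.0189,0],[0,0,0]],
    [1,[-0.0326,-0.0189,0],[0,0,0]],
    [1,[-0.0326,-0.0189,0],[0,0,0]],
    [1,[-0.0326,-0.0189,0],[0,0,0]],
    [1,[-0.0326,-0.0189,0],[0,0,0]],
    [1,[-0.0326,-0.0189,0],[0,0,0]],
    [1,[-0.0326,-0.0189,0],[0,0,0]],
  ],
)

```text
time: 1.3
eef_pos: [469.8, 231.8, 245.1]
tcp_rot: [-0.416, -3.114, 0.0]
contact_force: [-0.5, 1.1, 0.2]
opening: 0.999
grasp_force: 0.0
```

Request:
play_rows(
  increments=[
    [0.2,[0,0,0],[0,0,0]],
    [0.2,[0,0,0],[0,0,0]],
  ],
)

```text
time: 1.5
eef_pos: [469.1, 232.7, 244.9]
tcp_rot: [-0.419, -3.113, 0.001]
contact_force: [0.2, -0.0, 0.1]
opening: 0.689
grasp_force: 0.0
```

Run:
```python
from h import *
axes(); c=cam("wrist"); a=r.capture("wrist")[:,:,::-1]; cv2.imwrite("pics/w1.png",a)
print(proj(c,(468,233,96)),proj(c,(468,233,56)))
```

```text
t 1.5 tcp [469.1 232.7 244.9] x [-0.964  0.264  0.001] y [ 0.264  0.964 -0.   ] z [-0.001 -0.    -1.   ] F [ 0.2 -0.   0.1] op 0.689 gf 0.0 q [ 0.31  0.04  1.55  0.    1.54 -0.99]
(np.float64(330.60552522975553), np.float64(228.0735139458569)) (np.float64(330.4743610244898), np.float64(216.63568518961685))
```

View pics/w1.png

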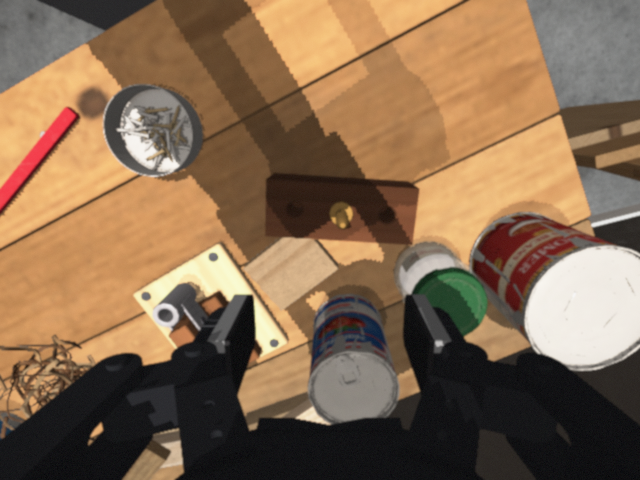

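The wrist view shows the brass pin in the rack at about (341,215), the jamb knuckle mouth at (166,314), and the jaws at the bottom of the frame. The pin is clear of the neighbouring tins.

Run:
```python
from h import *
c=cam("wrist"); a=cv2.imread("pics/w1.png"); h=cv2.cvtColor(a,cv2.COLOR_BGR2HSV)
m=cv2.inRange(h[190:250,315:370],(15,110,90),(35,255,255)); ys,xs=np.nonzero(m); print(len(xs),xs.min()+315,xs.max()+315,ys.min()+190,ys.max()+190,xs.mean()+315,ys.mean()+190)
for y in range(60):
    k=np.nonzero(m[y])[0]
    if len(k): print(y+190,k.min()+315,k.max()+315,len(k),end=' | ')
b=np.hstack([cv2.resize(a[165:255,255:425],None,fx=2.3,fy=2.3,interpolation=cv2.INTER_CUBIC),cv2.resize(a[265:355,125:295],None,fx=2.3,fy=2.3,interpolation=cv2.INTER_CUBIC)])
cv2.imwrite("pics/w1c.png",b)
# rack top quad
for uv in[(267,180),(417,186)]: print(pt(c,uv,50).round(1))
print("holes",pt(c,(295,210),50).round(1),pt(c,(387,215),50).round(1))
```

```text
838 315 369 203 249 342.1909307875895 229.35918854415274
203 337 344 8 | 204 335 346 12 | 205 334 349 16 | 206 333 350 18 | 207 332 351 20 | 208 332 351 20 | 209 331 351 19 | 210 331 352 18 | 211 331 352 18 | 212 330 352 21 | 213 330 352 22 | 214 330 352 23 | 215 331 352 22 | 216 331 352 22 | 217 330 352 23 | 218 330 351 22 | 219 331 351 21 | 220 331 350 20 | 221 332 349 18 | 222 333 346 14 | 223 334 346 13 | 224 335 346 12 | 225 337 346 10 | 226 338 346 9 | 227 339 345 7 | 228 340 344 5 | 240 315 325 10 | 241 317 339 23 | 242 319 357 39 | 243 320 369 49 | 244 321 369 49 | 245 322 369 48 | 246 322 369 48 | 247 322 369 48 | 248 323 369 47 | 249 324 369 44 | [424.5 190.   50. ]
[462.6 310.8  50. ]
holes [455.3 205.4  50. ] [480.3 280.8  50. ]
```

View pics/w1c.png

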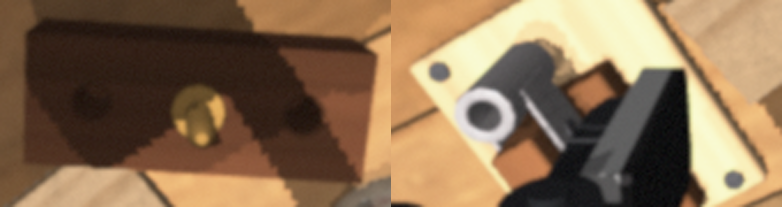

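The crop shows the collar ellipse centred at about (341,213), with the spigot tip at about (342,227). The jamb knuckle mouth is at about (166,315).

Run:
```python
from h import *
c=cam("wrist"); 
for uv,z in[((341,213),56),((342,226.3),96)]: p=pt(c,uv,z);print(p.round(1),tool(p).round(1))
a=cv2.imread("pics/w1.png")
# jamb knuckle mouth
print("jamb",pt(c,(125+97/2.3,265+116/2.3),70).round(1))
# top: pin gold
t=cam("top");b=cv2.imread("pics/top0.png");h=cv2.cvtColor(b,cv2.COLOR_BGR2HSV)[255:275,208:228]
m=cv2.inRange(h,(18,110,90),(35,255,255));ys,xs=np.nonzero(m);u=(xs.mean()+208,ys.mean()+255);print(len(xs),u,pt(t,u,60).round(1),pt(t,(284,247.5),70))
for n,uv in (("base",[(180+218/2.8,190+82/2.8),(180+245/2.8,190+207/2.8),(180+354/2.8,190+183/2.8),(180+322/2.8,190+55/2.8)]),):
    print([pt(t,u,12).round(1)[:2] for u in uv])
```

```text
[466.9 243.   56. ] [  4.1   9.  189. ]
[468.6 242.2  96. ] [  2.4   8.6 149. ]
jamb [512.3  73.4  70. ]
40 (np.float64(217.0), np.float64(263.825)) [468.  242.5  60. ] [514.88661698  69.89874488  70.        ]
[array([595.3, 147.8]), array([474.6, 116.6]), array([500.9,  12.6]), array([625. ,  47.8])]
```

Request:
play_rows(
  increments=[
    [0.2,[0.0032,0.0088,0],[0,0,0]],
    [0.2,[0,0,0.03],[0,0,0]],
    [0.2,[0,0,0.03],[0,0,0]],
    [0.2,[0,0,0.03],[0,0,0]],
    [0.2,[0,0,0.03],[0,0,0]],
    [0.2,[0,0,0.025],[0,0,0]],
    [0.2,[0,0,0.015],[0,0,0]],
    [0.2,[0,0,0.009],[0,0,0]],
    [0.2,[0,0,0],[0,0,0]],
  ],
)

```text
time: 2.45
eef_pos: [467.3, 243.3, 75.6]
tcp_rot: [-0.414, -3.113, 0.001]
contact_force: [1.2, -0.2, -0.0]
opening: 0.596
grasp_force: 0.0
```

Request:
play_rows(
  increments=[
    [-1,[0,0,0],[0,0,0]],
    [-1,[0,0,0],[0,0,0]],
    [-1,[0,0,0],[0,0,0]],
    [-1,[0,0,0],[0,0,0]],
    [-1,[0,0,0],[0,0,0]],
    [-1,[0,0,0],[0,0,0]],
    [-1,[0,0,0],[0,0,0]],
    [-1,[0,0,0],[0,0,0]],
  ],
)

```text
time: 3.25
eef_pos: [468.5, 242.7, 77.2]
tcp_rot: [0.416, 3.113, 0.001]
contact_force: [-1.4, 0.7, 5.1]
opening: 0.098
grasp_force: 58.6
```

Request:
play_rows(
  increments=[
    [-1,[0,0,-0.01],[0,0,0]],
    [-1,[0,0,-0.03],[0,0,0]],
    [-1,[0,0,-0.03],[0,0,0]],
    [-1,[0,0,-0.03],[0,0,0]],
    [-1,[-0.01,-0.015,0],[0,0,0]],
    [-1,[-0.0245,-0.031,0],[0,0,0]],
    [-1,[-0.0245,-0.031,0],[0,0,0]],
    [-1,[-0.0245,-0.031,0],[0,0,0]],
    [-1,[-0.0245,-0.031,0],[0,0,0]],
    [-1,[-0.01,-0.014,0],[0,0,0]],
    [-1,[0,0,0],[0,0,0]],
    [-1,[0,0,0],[0,0,0]],
  ],
)

```text
time: 4.45
eef_pos: [541.6, 64.2, 176.7]
tcp_rot: [-0.417, -3.114, -0.0]
contact_force: [0.4, 0.7, -0.6]
opening: 0.093
grasp_force: 58.6
```

Run:
```python
from h import *
axes(); c=cam("wrist"); a=r.capture("wrist")[:,:,::-1]; cv2.imwrite("pics/w2.png",a)
print(proj(c,(513.5,71.5,70)),tool((513.5,71.5,70)))
```

```text
t 4.45 tcp [541.6  64.2 176.7] x [-0.965  0.263  0.   ] y [0.263 0.965 0.   ] z [ 0.  0. -1.] F [ 0.4  0.7 -0.6] op 0.093 gf 58.638735319837 q [-0.02  0.12  1.61  0.    1.41 -1.33]
(np.float64(330.1012213271129), np.float64(200.82034008006224)) [ 28.77889508  -0.78977921 106.59296466]
```

View pics/w2.png

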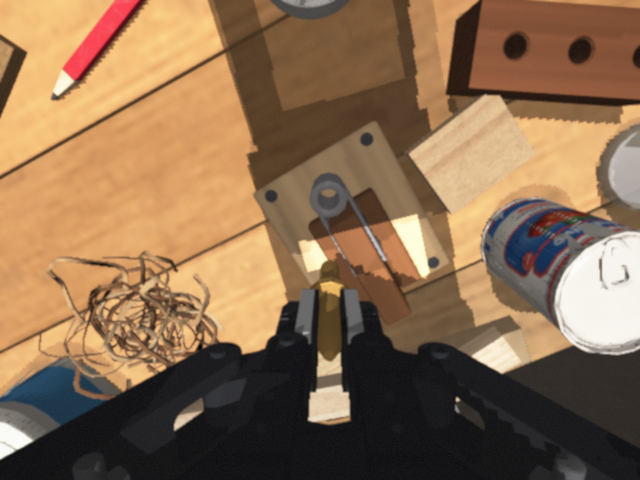

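The wrist view shows the pin held in the jaws with its lower tip at about (331,265), and the knuckle mouth at about (328,194). The rack hole is now empty.

Run:
```python
from h import *
c=cam("wrist"); a=cv2.imread("pics/w2.png"); g=cv2.cvtColor(a,cv2.COLOR_BGR2GRAY)[160:230,295:365]
G=cv2.resize(g,None,fx=4,fy=4,interpolation=cv2.INTER_CUBIC)
for lo,hi,p2 in((56,84,15),(25,48,12)):
    k=cv2.HoughCircles(G,cv2.HOUGH_GRADIENT,1,20,param1=80,param2=p2,minRadius=lo,maxRadius=hi)
    if k is not None:
        for q in k[0][:3]:
            u=(q[0]/4+295,q[1]/4+160);p=pt(c,u,70);print(u,q[2]/4,p.round(1),tool(p).round(1))
h=cv2.cvtColor(a,cv2.COLOR_BGR2HSV)[255:330,310:350];m=cv2.inRange(h,(15,100,60),(35,255,255))
for y in range(0,75,4):
    x=np.nonzero(m[y])[0]
    if len(x):print(y+255,x.min()+310,x.max()+310,end=' | ')
for z in(104.5,):print(tool(pt(c,(331,264),z)),proj(c,(541.6,64.2,104.5)),proj(c,(541.6,64.2,155)))
J=np.hstack([G,cv2.resize(cv2.cvtColor(a,cv2.COLOR_BGR2GRAY)[250:320,295:365],None,fx=4,fy=4)]);cv2.imwrite("pics/w2c.png",J)
```

```text
255 325 325 | 263 324 336 | 267 321 337 | 271 311 338 | 275 311 338 | 279 311 339 | 283 310 344 | 287 310 347 | 291 319 340 | 295 319 340 | 299 319 339 | 303 320 339 | 307 319 338 | 311 319 339 | 315 319 339 | 319 318 339 | 323 318 339 | 327 318 340 | [-2.67579676e-01  6.58722439e-02  7.20903496e+01] (np.float64(330.0599608207856), np.float64(263.9676583717279)) (np.float64(330.30085707925423), np.float64(303.30182629108367))
```

View pics/w2c.png

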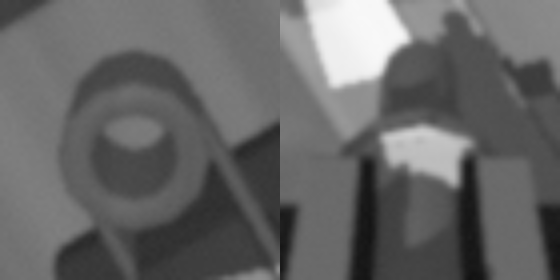

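The crop shows the knuckle ring centred at about (328.7,199) and the pin end near (329,264), so the pin hangs straight.

Run:
```python
from h import *
s=r.read_state();c=cam("wrist",s)
p=pt(c,(328.7,199),70);print(p,tool(p,s));q=pt(c,(329.5,264),104.5);print(q,tool(q,s))
```

```text
[512.00490996  71.42030127  70.        ] [ 30.20070961  -1.25891624 106.59301568]
[541.53687172  63.89505126 104.5       ] [-0.26779312 -0.76680258 72.09019959]
```

Request:
play_rows(
  increments=[
    [-1,[0.015,-0.0005,0],[0,0,0]],
    [-1,[0.0152,-0.0003,0],[0,0,0]],
    [-1,[0,0,0],[0,0,0]],
    [-1,[0,0,0.012],[0,0,0]],
    [-1,[0,0,0.012],[0,0,0]],
    [-1,[0,0,0.008],[0,0,0]],
    [-1,[0,0,0.008],[0,0,0]],
    [-1,[0,0,0.006],[0,0,0]],
    [-1,[0,0,0],[0,0,0]],
  ],
)

```text
time: 5.4
eef_pos: [512.2, 71.0, 129.3]
tcp_rot: [-0.416, -3.112, 0.0]
contact_force: [1.0, 0.0, -0.7]
opening: 0.099
grasp_force: 58.6
```

Request:
play_rows(
  increments=[
    [-1,[0,0,0.004],[0,0,0]],
    [-1,[0,0,0.004],[0,0,0]],
    [-1,[0,0,0.004],[0,0,0]],
    [-1,[0,0,0],[0,0,0]],
  ],
)

```text
time: 5.8
eef_pos: [512.2, 71.0, 117.8]
tcp_rot: [-0.416, -3.113, 0.0]
contact_force: [-0.3, -0.2, -0.9]
opening: 0.1
grasp_force: 58.6
```

Request:
play_rows(
  increments=[
    [-1,[0,0,0.005],[0,0,0]],
    [-1,[0,0,0.005],[0,0,0]],
    [-1,[0,0,0.005],[0,0,0]],
    [-1,[0,0,0.003],[0,0,0]],
    [-1,[0,0,0.001],[0,0,0]],
    [-1,[0,0,0],[0,0,0]],
  ],
)

```text
time: 6.4
eef_pos: [512.4, 71.0, 99.2]
tcp_rot: [-0.416, -3.114, 0.0]
contact_force: [0.0, -0.2, -0.1]
opening: 0.099
grasp_force: 58.6
```

Request:
play_rows(
  increments=[
    [-1,[0,0,0.001],[0,0,0]],
    [-1,[0,0,0.001],[0,0,0]],
    [-1,[0,0,0],[0,0,0]],
  ],
)

```text
time: 6.7
eef_pos: [512.5, 71.0, 97.3]
tcp_rot: [0.416, 3.114, -0.0]
contact_force: [-0.2, -0.4, -1.2]
opening: 0.103
grasp_force: 58.8
```

Request:
play_rows(
  increments=[
    [-1,[0,0,0.001],[0,0,0]],
    [-1,[0,0,0.001],[0,0,0]],
    [-1,[0,0,0],[0,0,0]],
  ],
)

```text
time: 7.0
eef_pos: [512.8, 71.0, 97.1]
tcp_rot: [0.416, 3.112, -0.0]
contact_force: [-9.5, -0.6, 25.1]
opening: 0.097
grasp_force: 62.1
```

Request:
play_rows(
  increments=[
    [-1,[0,0,-0.0015],[0,0,0]],
    [0,[0,0,0],[0,0,0]],
    [0,[0,0,0],[0,0,0]],
    [0,[0,0,0],[0,0,0]],
    [0,[0,0,0],[0,0,0]],
    [0,[0,0,0],[0,0,0]],
    [0,[0,0,-0.02],[0,0,0]],
    [0,[0,0,-0.03],[0,0,0]],
    [0,[0,0,-0.05],[0,0,0]],
    [0,[0,0,-0.04],[0,0,0]],
    [0,[0,0,0],[0,0,0]],
  ],
)

```text
time: 8.1
eef_pos: [514.1, 71.1, 242.4]
tcp_rot: [0.415, 3.106, 0.001]
contact_force: [0.8, -0.1, -0.5]
opening: 0.499
grasp_force: 0.0
```

Run:
```python
from h import *
axes(); s=r.read_state(); c=cam("wrist",s); a=r.capture("wrist")[:,:,::-1]; cv2.imwrite("pics/w3.png",a)
print("exp collar, tip",proj(c,(512.3,71,76)),proj(c,(512.3,71,116)),s["eef_pos"])
t=r.capture("top")[:,:,::-1];cv2.imwrite("pics/t3.png",t)
b=cv2.resize(t[225:305,380:460],None,fx=5,fy=5,interpolation=cv2.INTER_CUBIC)
d=cv2.resize(a[60:300,180:420],(400,400),interpolation=cv2.INTER_CUBIC)
cv2.imwrite("pics/c3.png",np.hstack([b,d]))
```

```text
t 8.1 tcp [514.1  71.1 242.4] x [-0.965  0.263 -0.008] y [0.263 0.965 0.002] z [ 0.008 -0.    -1.   ] F [ 0.8 -0.1 -0.5] op 0.499 gf 0.0 q [-0.01  0.03  1.57 -0.    1.53 -1.32]
exp collar, tip (np.float64(329.3050106919328), np.float64(220.29495141323696)) (np.float64(329.41607184453034), np.float64(233.71312423352944)) [514.0643859   71.09453192 242.4195244 ]
```

View pics/c3.png

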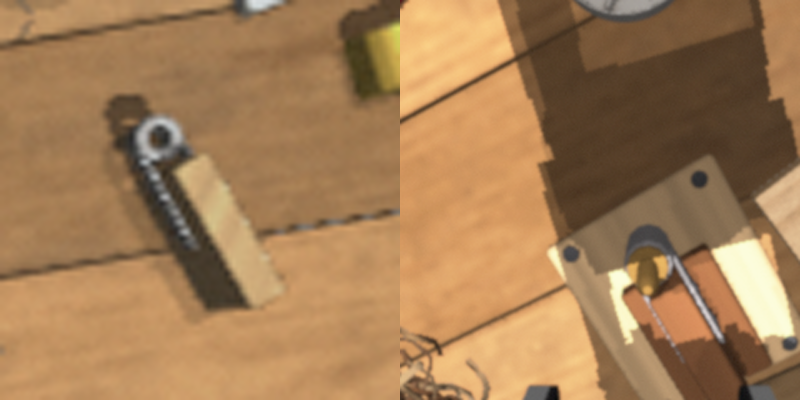

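Left crop (top view): the panel knuckle is at (157,138), and the panel's top face runs from (190,160) to (267,298). Right crop (wrist view): the pin is seated upright in the knuckle with its collar at (648,266), and the base screws are at (571,254), (699,180) and (790,343).

Run:
```python
from h import *
s=r.read_state();w=cam("wrist",s);t=cam("top")
f=lambda u:(180+(u[0]-400)*.6,60+u[1]*.6)
S=[pt(w,f(u),12)[:2] for u in((571,254),(699,180),(790,343))];print(np.round(S,1))
ang=lambda v:np.degrees(np.arctan2(v[1],v[0]))
print("jamb x ang",ang(S[0]-S[1])-90,ang(S[1]-S[2]))
print("from edge",ang(pt(w,f((548,250)),12)-pt(w,f((712,155)),12))-90)
g=lambda u:(380+u[0]/5,225+u[1]/5)
k=pt(t,g((157,138)),76);C=[pt(t,g(u),110) for u in((207,153),(285,290),(248,305),(172,168))]
print("kn",k,"corners",np.round(C,1));n=(C[0]+C[3])/2;e=(C[1]+C[2])/2;print(n,e,ang(e-n),np.linalg.norm(e-n),ang(e-k))
j=pt(t,(284,247.5),70)
p=(n+e)/2;print("mid",p,tool(p,s));x=R.from_rotvec(s["tcp_rot"]).as_matrix()[:,0];print("tool yaw",ang(x))
```

```text
[[504.   26.9]
 [483.  106.7]
 [588.9 135.6]]
jamb x ang -165.21657746615455 -164.7709202151723
from edge -165.35529219363633
kn [ 511.17533891 -258.44963392   76.        ] corners [[ 501.3 -276.8  110. ]
 [ 434.1 -316.2  110. ]
 [ 426.1 -297.8  110. ]
 [ 493.2 -259.4  110. ]]
[ 497.24239162 -268.08808078  110.        ] [ 430.12420266 -306.99162821  110.        ] -149.90224012098213 77.57794333213987 -149.08236422903963
mid [ 463.68329714 -287.53985449  110.        ] [ -46.7486911  -358.89381149  127.38388947]
tool yaw 164.77150641551464
```

Request:
play_rows(
  increments=[
    [0.2,[-0.0047,-0.0359,0],[0,0,0]],
    [0.2,[-0.0047,-0.0359,0],[0,0,0]],
    [0.2,[-0.0047,-0.0359,0],[0,0,0]],
    [0.2,[-0.0047,-0.0359,0],[0,0,0]],
    [0.2,[-0.0047,-0.0359,0],[0,0,0]],
    [0.2,[-0.0047,-0.0359,0],[0,0,0]],
    [0.2,[-0.0047,-0.0359,0],[0,0,0]],
    [0.2,[-0.0047,-0.0359,0],[0,0,0]],
    [0.2,[-0.0047,-0.0359,0],[0,0,0]],
    [0.2,[-0.0047,-0.0359,0],[0,0,0]],
    [0.2,[0,0,0],[0,0,0]],
  ],
)

```text
time: 9.3
eef_pos: [462.3, -290.9, 234.8]
tcp_rot: [-0.421, -3.11, -0.001]
contact_force: [-1.3, 0.4, -1.4]
opening: 0.598
grasp_force: 0.0
```

Request:
play_rows(
  increments=[
    [0.2,[0,0,0],[0,0,8.4]],
    [0.2,[0,0,0],[0,0,8.4]],
    [0.2,[0,0,0],[0,0,8.4]],
    [0.2,[0,0,0],[0,0,8.4]],
    [0.2,[0,0,0],[0,0,8.4]],
    [0.2,[0,0,0],[0,0,8.4]],
    [0.2,[0,0,0],[0,0,8.4]],
    [0.2,[0,0,0],[0,0,8.4]],
    [0.2,[0,0,0],[0,0,8.4]],
    [0.2,[0,0,0],[0,0,8.4]],
    [0.2,[0,0,0],[0,0,8.4]],
    [0.2,[0,0,0],[0,0,8.4]],
  ],
)

```text
time: 10.5
eef_pos: [463.3, -287.0, 235.5]
tcp_rot: [-2.668, -1.655, 0.001]
contact_force: [-0.6, 0.0, -0.3]
opening: 0.602
grasp_force: 0.0
```

Request:
play_rows(
  increments=[
    [0.2,[0,0,0],[0,0,8.4]],
    [0.2,[0,0,0],[0,0,8.4]],
    [0.2,[0,0,0],[0,0,8.4]],
    [0.2,[0,0,0],[0,0,8.3]],
    [0.2,[0,0,0],[0,0,0]],
    [0.2,[0,0,0],[0,0,0]],
  ],
)

```text
time: 11.1
eef_pos: [463.4, -287.3, 236.0]
tcp_rot: [-3.028, -0.833, 0.001]
contact_force: [0.0, 0.3, -0.2]
opening: 0.602
grasp_force: 0.0
```

Run:
```python
from h import *
axes(); s=r.read_state(); c=cam("wrist",s); a=r.capture("wrist")[:,:,::-1]; cv2.imwrite("pics/w4.png",a)
```

```text
t 11.1 tcp [ 463.4 -287.3  236. ] x [ 0.859  0.511 -0.   ] y [ 0.511 -0.859 -0.001] z [-0.001  0.001 -1.   ] F [ 0.   0.3 -0.2] op 0.602 gf 0.0 q [-0.7   0.09  1.52 -0.    1.53  0.34]
```

View pics/w4.png

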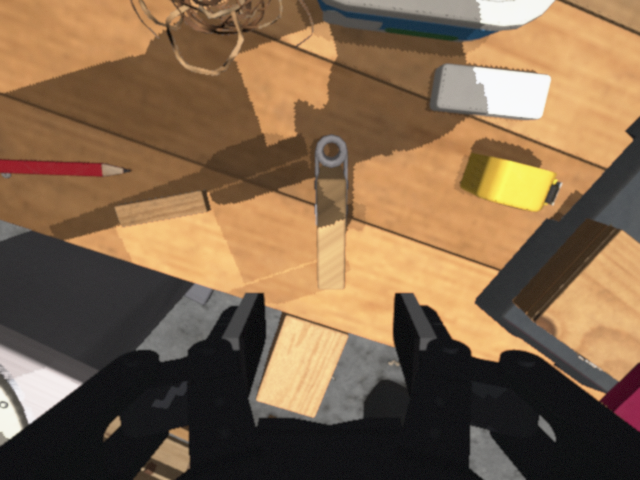

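The wrist view shows the panel nearly aligned with the tool. The knuckle ring is at (331,151), the board's free end is centred at (331,289), and its sides are at about 317 and 345.

Run:
```python
from h import *
s=r.read_state(); c=cam("wrist",s); a=cv2.imread("pics/w4.png"); g=cv2.cvtColor(a,cv2.COLOR_BGR2GRAY).astype(int)
for y in (230,245,260,275,283): 
    d=np.abs(np.diff(g[y,300:362])); k=np.argsort(-d)[:5]; print(y,[(i+300,d[i]) for i in sorted(k)])
print([ (y,g[y+1,331]-g[y-1,331]) for y in range(278,296)])
k=pt(c,(331,151),76);e=pt(c,(331,289),110)
for p in(k,e):print(p.round(1),tool(p,s).round(1))
v=k-e;print("ang",np.degrees(np.arctan2(v[1],v[0])),"len",np.hypot(*v[:2]))
```

```text
230 [(np.int64(317), np.int64(24)), (np.int64(343), np.int64(25)), (np.int64(344), np.int64(27)), (np.int64(346), np.int64(26)), (np.int64(347), np.int64(29))]
245 [(np.int64(315), np.int64(16)), (np.int64(317), np.int64(20)), (np.int64(318), np.int64(17)), (np.int64(343), np.int64(20)), (np.int64(345), np.int64(19))]
260 [(np.int64(317), np.int64(10)), (np.int64(318), np.int64(14)), (np.int64(342), np.int64(18)), (np.int64(343), np.int64(24)), (np.int64(345), np.int64(24))]
275 [(np.int64(318), np.int64(17)), (np.int64(342), np.int64(18)), (np.int64(343), np.int64(16)), (np.int64(344), np.int64(18)), (np.int64(345), np.int64(21))]
283 [(np.int64(318), np.int64(15)), (np.int64(342), np.int64(15)), (np.int64(343), np.int64(16)), (np.int64(344), np.int64(12)), (np.int64(345), np.int64(13))]
[(278, np.int64(-7)), (279, np.int64(-1)), (280, np.int64(4)), (281, np.int64(6)), (282, np.int64(5)), (283, np.int64(0)), (284, np.int64(-2)), (285, np.int64(1)), (286, np.int64(3)), (287, np.int64(1)), (288, np.int64(3)), (289, np.int64(8)), (290, np.int64(7)), (291, np.int64(0)), (292, np.int64(-4)), (293, np.int64(-5)), (294, np.int64(-4)), (295, np.int64(-3))]
[ 511.4 -260.9   76. ] [ 54.8   1.9 160.2]
[ 429.7 -309.5  110. ] [-40.2   1.9 126.3]
ang 30.749863053619915 len 95.07135069096587
```

Request:
play_rows(
  increments=[
    [0.2,[0,0.0017,0],[0,0,0]],
    [0.2,[0,0,0.03],[0,0,0]],
    [0.2,[0,0,0.03],[0,0,0]],
    [0.2,[0,0,0.03],[0,0,0]],
    [0.2,[0,0,0.03],[0,0,0]],
    [0.2,[0,0,0.018],[0,0,0]],
    [0.2,[0,0,0.01],[0,0,0]],
    [0.2,[0,0,0],[0,0,0]],
    [0.2,[0,0,0],[0,0,0]],
  ],
)

```text
time: 12.05
eef_pos: [464.7, -289.4, 89.7]
tcp_rot: [3.03, 0.826, 0.001]
contact_force: [-0.5, -0.1, 0.8]
opening: 0.599
grasp_force: 0.0
```

Request:
play_rows(
  increments=[
    [-1,[0,0,0],[0,0,0]],
    [-1,[0,0,0],[0,0,0]],
    [-1,[0,0,0],[0,0,0]],
    [-1,[0,0,0],[0,0,0]],
    [-1,[0,0,0],[0,0,0]],
    [-1,[0,0,0],[0,0,0]],
    [-1,[0,0,0],[0,0,0]],
    [-1,[0,0,0],[0,0,0]],
  ],
)

```text
time: 12.85
eef_pos: [464.6, -289.2, 89.8]
tcp_rot: [3.03, 0.826, 0.001]
contact_force: [-1.6, 2.8, 7.3]
opening: 0.227
grasp_force: 59.0
```

Request:
play_rows(
  increments=[
    [-1,[0,0,-0.005],[0,0,0]],
    [-1,[0,0,-0.015],[0,0,0]],
    [-1,[0,0,-0.03],[0,0,0]],
    [-1,[0,0,-0.03],[0,0,0]],
    [-1,[0,0,-0.02],[0,0,0]],
    [-1,[0,0,0],[0,0,0]],
    [-1,[0,0,0],[0,0,0]],
  ],
)

```text
time: 13.55
eef_pos: [464.3, -289.1, 188.5]
tcp_rot: [3.031, 0.826, -0.0]
contact_force: [-0.2, 0.2, -3.0]
opening: 0.224
grasp_force: 59.2
```

Run:
```python
from h import *
axes(); s=r.read_state(); c=cam("wrist",s); a=r.capture("wrist")[:,:,::-1]; cv2.imwrite("pics/w5.png",a)
cv2.imwrite("pics/c5.png",cv2.resize(a[60:320,230:430],None,fx=2.3,fy=2.3,interpolation=cv2.INTER_CUBIC))
p=s["eef_pos"]+np.array([56*.859,56*.511,0]);p[2]=76+s["eef_pos"][2]-89.8;print(proj(c,p))
```

```text
t 13.55 tcp [ 464.3 -289.1  188.5] x [ 0.862  0.507 -0.   ] y [ 0.507 -0.862  0.   ] z [-0. -0. -1.] F [-0.2  0.2 -3. ] op 0.224 gf 59.24924075603485 q [-0.7   0.12  1.59 -0.    1.43  0.34]
(np.float64(326.7949063862588), np.float64(169.25077823530592))
```

View pics/c5.png

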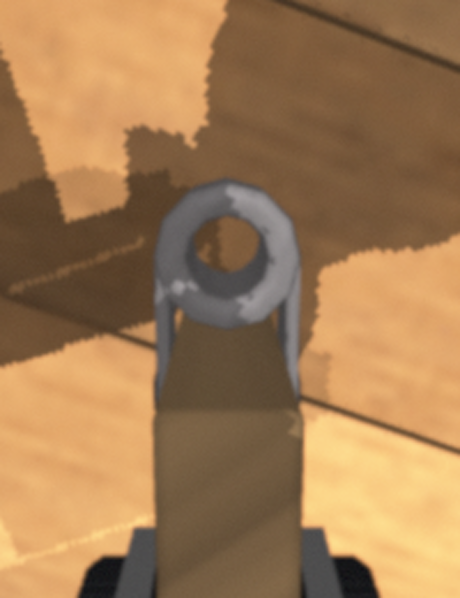

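The crop shows the panel in the grip with its knuckle ring centred at (228,254), in line with the board.

Run:
```python
from h import *
s=r.read_state(); c=cam("wrist",s)
k=pt(c,(230+227.8/2.3,60+254/2.3),s["eef_pos"][2]-13.8);kt=tool(k,s);print("k tool",kt)
J=np.array([512.6,71.,0]);a=np.radians(14.9)
x=np.array([np.cos(a),np.sin(a),0]);y=np.array([np.sin(a),-np.cos(a),0])
T=J-kt[0]*x-kt[1]*y;T[2]=s["eef_pos"][2];print("TCP target",T,"pure translation in current tool",tool(T,s))
```

```text
k tool [55.54534203  0.55767769 13.77080321]
TCP target [458.77891292  57.25639743 187.74456808] pure translation in current tool [ 1.71001058e+02 -3.01030939e+02  2.53638614e-01]
```

Request:
play_rows(
  increments=[
    [-1,[0.008,-0.014,0],[0,0,0]],
    [-1,[0.017,-0.03,0],[0,0,0]],
    [-1,[0.017,-0.03,0],[0,0,0]],
    [-1,[0.017,-0.03,0],[0,0,0]],
    [-1,[0.017,-0.03,0],[0,0,0]],
    [-1,[0.017,-0.03,0],[0,0,0]],
    [-1,[0.017,-0.03,0],[0,0,0]],
    [-1,[0.017,-0.03,0],[0,0,0]],
    [-1,[0.017,-0.03,0],[0,0,0]],
    [-1,[0.017,-0.03,0],[0,0,0]],
    [-1,[0.01,-0.017,0],[0,0,0]],
    [-1,[0,0,0],[0,0,0]],
  ],
)

```text
time: 14.8
eef_pos: [458.1, 59.6, 187.8]
tcp_rot: [-3.029, -0.83, 0.002]
contact_force: [0.1, -0.4, -2.2]
opening: 0.224
grasp_force: 59.4
```

Request:
play_rows(
  increments=[
    [-1,[0,0,0],[0,0,5.2]],
    [-1,[0,0,0],[0,0,5.2]],
    [-1,[0,0,0],[0,0,5.2]],
    [-1,[0,0,0],[0,0,0]],
    [-1,[0,0,0],[0,0,0]],
    [-1,[0,0,0],[0,0,0]],
  ],
)

```text
time: 15.4
eef_pos: [459.0, 56.9, 188.5]
tcp_rot: [3.115, 0.41, -0.001]
contact_force: [-0.0, -0.1, -2.7]
opening: 0.226
grasp_force: 59.3
```

Run:
```python
from h import *
axes(); s=r.read_state(); c=cam("wrist",s); a=r.capture("wrist")[:,:,::-1]; cv2.imwrite("pics/w6.png",a)
M=R.from_rotvec(s["tcp_rot"]).as_matrix();k=s["eef_pos"]+M@[55.5,.6,13.8];print("knuckle",k,"yaw",np.degrees(np.arctan2(M[1,0],M[0,0])), tool((512.6,71,116),s)-[55.5,.6,0])
print(proj(c,(512.6,71,116)),proj(c,k))
cv2.imwrite("pics/c6.png",cv2.resize(a[20:320,200:460],None,fx=2,fy=2,interpolation=cv2.INTER_CUBIC))
```

```text
t 15.4 tcp [459.   56.9 188.5] x [ 0.966  0.259 -0.001] y [ 0.259 -0.966 -0.   ] z [-0. -0. -1.] F [-0.  -0.1 -2.7] op 0.226 gf 59.26346719264984 q [-0.04 -0.06  1.77 -0.    1.43  1.27]
knuckle [512.72022722  70.66334272 174.67836606] yaw 14.98733565841385 [ 3.90684887e-04 -3.54346792e-01  7.24783851e+01]
(np.float64(328.0059269529833), np.float64(159.1617308436833)) (np.float64(328.5526325747513), np.float64(171.02705656130536))
```

View pics/c6.png

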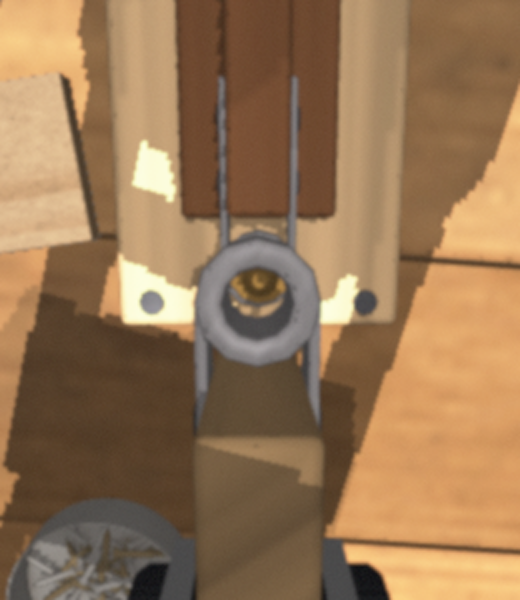

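The crop shows the pin tip (261,277) inside the panel bore, with the ring centred at (259,300). The board lines up with the jamb, so the panel can be lowered.

Request:
play_rows(
  increments=[
    [-1,[0,0.0005,0.008],[0,0,0]],
    [-1,[0,0,0.008],[0,0,0]],
    [-1,[0,0,0.006],[0,0,0]],
    [-1,[0,0,0.005],[0,0,0]],
    [-1,[0,0,0.005],[0,0,0]],
    [-1,[0,0,0.005],[0,0,0]],
    [-1,[0,0,0],[0,0,0]],
  ],
)

```text
time: 16.15
eef_pos: [459.0, 56.5, 151.1]
tcp_rot: [-3.115, -0.407, 0.002]
contact_force: [0.7, -0.1, -2.8]
opening: 0.226
grasp_force: 59.3
```

Request:
play_rows(
  increments=[
    [-1,[0,0,0.005],[0,0,0]],
    [-1,[0,0,0.005],[0,0,0]],
    [-1,[0,0,0.005],[0,0,0]],
    [-1,[0,0,0],[0,0,0]],
  ],
)

```text
time: 16.55
eef_pos: [458.9, 56.5, 136.0]
tcp_rot: [-3.115, -0.407, 0.002]
contact_force: [-0.7, -0.3, -2.8]
opening: 0.228
grasp_force: 59.3
```

Free so far, with about 10 mm left.

Request:
play_rows(
  increments=[
    [-1,[0,0,0.004],[0,0,0]],
    [-1,[0,0,0.003],[0,0,0]],
    [-1,[0,0,0.001],[0,0,0]],
    [-1,[0,0,0],[0,0,0]],
    [-1,[0,0,0],[0,0,0]],
  ],
)

```text
time: 17.05
eef_pos: [459.3, 56.5, 128.9]
tcp_rot: [3.115, 0.407, 0.0]
contact_force: [-1.0, 0.7, -2.2]
opening: 0.225
grasp_force: 59.3
```

Request:
play_rows(
  increments=[
    [-1,[0,0,0.001],[0,0,0]],
    [-1,[0,0,0],[0,0,0]],
    [-1,[0,0,0],[0,0,0]],
  ],
)

```text
time: 17.35
eef_pos: [459.3, 56.5, 127.8]
tcp_rot: [3.115, 0.406, 0.0]
contact_force: [0.0, -0.9, -2.4]
opening: 0.223
grasp_force: 59.3
```

Request:
play_rows(
  increments=[
    [-1,[0,0,0.001],[0,0,0]],
    [-1,[0,0,0],[0,0,0]],
    [-1,[0,0,0],[0,0,0]],
  ],
)

```text
time: 17.65
eef_pos: [459.2, 56.5, 126.8]
tcp_rot: [3.115, 0.406, -0.0]
contact_force: [1.1, -0.3, -2.1]
opening: 0.226
grasp_force: 59.3
```

Request:
play_rows(
  increments=[
    [-1,[0,0,0.001],[0,0,0]],
    [-1,[0,0,0],[0,0,0]],
    [-1,[0,0,0],[0,0,0]],
  ],
)

```text
time: 17.95
eef_pos: [459.3, 56.5, 125.8]
tcp_rot: [3.115, 0.407, 0.0]
contact_force: [0.9, 0.1, -2.2]
opening: 0.23
grasp_force: 59.5
```

Request:
play_rows(
  increments=[
    [-1,[0,0,0.0007],[0,0,0]],
    [-1,[0,0,0],[0,0,0]],
    [-1,[0,0,0],[0,0,0]],
  ],
)

```text
time: 18.25
eef_pos: [459.3, 56.5, 125.6]
tcp_rot: [3.115, 0.407, 0.001]
contact_force: [-4.7, -0.5, 6.8]
opening: 0.225
grasp_force: 60.7
```

Run:
```python
from h import *
axes(); s=r.read_state(); c=cam("wrist",s); a=r.capture("wrist")[:,:,::-1]; cv2.imwrite("pics/w7.png",a); b=r.capture("scene")[:,:,::-1]
M=R.from_rotvec(s["tcp_rot"]).as_matrix();print("yaw",np.degrees(np.arctan2(M[1,0],M[0,0])))
sc=cv2.resize(b[210:290,250:350],(500,400),interpolation=cv2.INTER_CUBIC)
w=cv2.resize(a[40:320,220:430],(300,400),interpolation=cv2.INTER_CUBIC)
cv2.imwrite("pics/c7.png",np.hstack([sc,w]))
```

```text
t 18.25 tcp [459.3  56.5 125.6] x [0.966 0.257 0.   ] y [ 0.257 -0.966  0.   ] z [ 0. -0. -1.] F [-4.7 -0.5  6.8] op 0.225 gf 60.70283889770508 q [-0.04 -0.01  1.86 -0.    1.29  1.27]
yaw 14.874096620769624
```

View pics/c7.png

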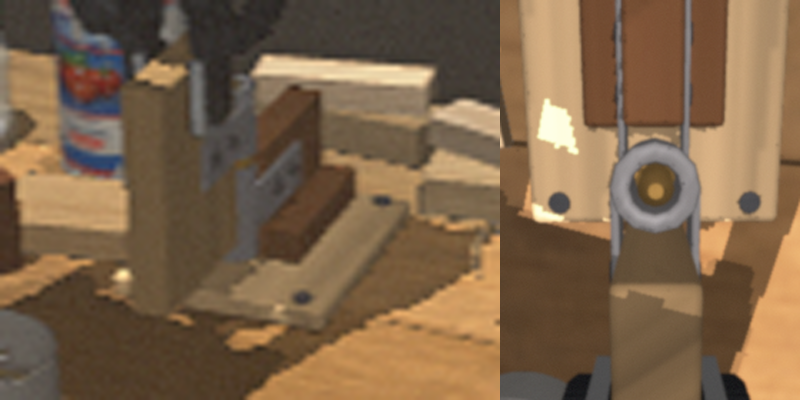

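The panel hangs upright over the pin and rests on the collar, with contact felt. In the wrist crop the pin is centred in the ring at (655,187), and the board is in line with the jamb. I'm handing it in now.

```bash
python3 -c "
from rig import r
print(r.job_done())"
```

```text
the job is handed in; nothing more can be done
None
```

The pin is home in the jamb knuckle and released, and the panel hangs on it, upright and in line with the jamb and still gripped; I handed the job in at about 18 s, and the hand-in call returned no verdict.

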